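# Feel the slicer throat with a gauge blade

### The arm

A 6-joint arm with a two-finger parallel gripper is mounted at the origin on a cart in front of the work surface, level with it; the furniture and walls round the work are solid. World frame = base frame: x ahead of the robot, y to its left, z up, the work surface at z = 0. Lengths are in m, angles in rad, forces in N, time in s.
With the tool pointing down it reaches from about 0.35 to 1 m from the base axis. Payload 7.1 kg.
Tool frame: the origin (TCP) lies between the finger pads; the fingertips stand 22 mm ahead of it and the grasp point (between the pads) lies 3 mm ahead of it; z points along the fingers, y is the line along which they close (so a half turn about z gives the same grasp; the last joint's range is limited). The gripper opens to 85 mm and grips with 20 to 120 N. Pads are 22 mm wide; open, the fingers measure 114 mm over their backs; the gripper's body (76 mm by 85 mm) begins 54 mm behind the grasp point. The pads swing forward as they close: fully open they stand 13 mm farther back than shut.
Start: joints at [1.292, 0.423, 1.63, -0, 1.089, -0.019], TCP at [0.161, 0.604, 0.253] pointing down, gripper open.
Joint ranges: [-3, 3], [-0.9, 2.11], [0.09, 2.58], [-1.31, 4.45], [0.11, 2.69], [-2.54, 2.54]. Speed limits (rad/s): [2.39, 2.39, 3.01, 3.14, 3.14, 3.14].

### API

Orientations are given as a rotation vector (axis times angle).
In Python, from rig import manip gives the robot as it stands. The module is installed in compiled form; this text tells all that it offers. Calls block until the motion is done:
- manip.move_to(position, orientation): joint-space move of the TCP to a pose.
- manip.servo_line(position, orientation=None, rate=0.15): straight line of the TCP; orientation=None keeps the orientation; rate is the mean speed in m/s.
- manip.set_joints(angles): joint-space move.
- manip.command_gripper(opening, f_grip=None): finger opening in m; f_grip is the grip in N (None keeps the last); returns when the fingers have stopped.
- manip.hold(seconds).
- manip.solve_ik(position, orientation): joint angles nearest the present ones, or None.
- manip.camera(name): name is "scene" or "top"; returns a dict with "image" (480x640x3 uint8, red, green, blue), "fx", "fy", "cx", "cy" (pixels), "k1" (the pictures are not rectified: a ray, as slopes to the right and down, at radius r is drawn at 1 + k1 r^2 times it, then the intrinsics apply), "cam_to_world" (4x4, takes a point from camera to world coordinates). Camera axes: x right, y down, z forward; pixel columns grow to the right and rows downward; lengths in m; the calibration is good to about 2 mm. A picture is of the moment at which its call begins. There is no depth.
A pose or a line that the arm cannot do raises manip.IKError and nothing moves.
- manip.sign_off(): hands the job in; it is judged then, once.
Readings, each from a call of its own:
- manip.get_time(): time.
- manip.get_joint_positions(): joint angles.
- manip.get_joint_vel(): joint speeds.
- manip.get_tau(): joint torques, N m.
- manip.get_position(): TCP position.
- manip.get_ee_rot(): TCP orientation.
- manip.get_contact_force(): force on the tool from outside, world axes, zero at the start.
- manip.get_torque(): the same for the moment, N m.
- manip.get_width(): finger opening in m.
- manip.get_grip_force(): force on a finger pad.
Only numpy, scipy, OpenCV 4.12 (cv2) and the standard library are available. Lean on these libraries where they do the work, as an engineer would, in place of code of your own. Each camera call takes 0.05 s, during which the arm holds its last target. There are 200 camera calls.

### The job

Draw the red-handled gauge blade straight up out of the wooden stand and slide it, upright and edgewise along the gap, down between the two sprung steel plates of the white slicer throat, at the place the yellow pointer shows. Lower it gently until it drags snugly on both plates, without forcing it further, and finish there with the handle still gripped: hold the blade steady at that depth and do not let go. Leave the blue and yellow blades in the stand and do not disturb the mug or the can.

Things in the scene. Friction and masses are not known exactly. Their poses are not given: they have to be found in the camera images.
- red_handle (a point): centre of the red handle (16 x 27 x 50 mm, upright) of a gauge blade in the stand. z up, x across the 16 mm (the way to pinch it), y along the 27 mm. Its steel blade, 4 mm thick in x, 24 mm wide in y, hangs straight down: 90 mm bare length, tip 115 mm below this point. About 70 g. The blade to use.
- stand: fixed beech block, 62 (x) x 168 (y) x 105 mm, origin under its centre, z up. Three blades stand in a row along its y, 55 mm apart, in changing order: each handle's underside rests on the block's top (z = 0.105, handle tops at 0.155), each blade hangs in a loose slot 97 mm deep.
- red_tip (a point): centre of the lower end of the red-handled blade, 115 mm below its handle's centre, same axes
- blue_handle (a point): centre of the blue handle (16 x 27 x 50 mm, upright) of a gauge blade in the stand. z up, x across the 16 mm (the way to pinch it), y along the 27 mm. Its steel blade, 3 mm thick in x, 24 mm wide in y, hangs straight down: 90 mm bare length, tip 115 mm below this point. About 70 g. Stays in the stand.
- yellow_handle (a point): centre of the yellow handle (16 x 27 x 50 mm, upright) of a gauge blade in the stand. z up, x across the 16 mm (the way to pinch it), y along the 27 mm. Its steel blade, 5 mm thick in x, 24 mm wide in y, hangs straight down: 90 mm bare length, tip 115 mm below this point. About 70 g. Stays in the stand.
- station (a point): the point on the middle line of the gap's mouth, level with the top edges of the plates (z = 0.11), opposite the yellow pointer. y runs along the gap, x across it from front to back plate, z up. The pointer lies on the front housing, x = -0.053 to -0.016 from here, top z = 0.114.
- slicer: fixed slicer throat, 150 (x) x 170 (y) mm, origin under its centre, axes as the station's: white base and end frames (top z = 0.096), two grey housings (top z = 0.103, 60 mm from the middle at most with their screws), between them two upright steel plates, 130 mm long in y and 60 mm high, that form a V-shaped gap along y.
- marker: the yellow pointer on the front housing; its origin is on the slicer's middle line at z = 0, directly below the station
- lip_front (a point): middle of the top inner edge of the front plate (x side towards -x of the station); the middle of the gap lies half-way between the two lips
- lip_back (a point): middle of the top inner edge of the back plate. The gap is 11 to 15 mm wide at the mouth and narrows by 0.24 mm per mm of depth: the 4 mm blade first touches 30 to 45 mm down, then the drag grows gradually; about 10 mm deeper (each plate pushed back about 1 mm, drag some 3 to 6 N) it is snug.
- cheek_front (a joint): how far the front steel throat plate is pushed back from its rest position, in m: 0 at rest (sprung home), growing as it is pushed away towards the robot's side (-x of the station); at most 0.008. Its spring gives 2 N per mm.
- cheek_back (a joint): how far the back steel throat plate is pushed back from its rest position, in m: 0 at rest (sprung home), growing as it is pushed away towards +x of the station; at most 0.008. Its spring gives 2 N per mm.
- mug_centre (a point): centre of a white mug with handle, 83 x 115 x 86 mm, standing left of the stand; a bystander
- can_centre (a point): centre of a red and white food can, diameter 74 mm, 112 mm high, standing behind the slicer; a bystander
Not all that is in view belongs to the job. Leave any black, green or turquoise look-alike of the part that bears red_handle alone.

How it is judged:
On the way, in this order (a step that is already met when the one before it is completed fails the run):
1. the red-handled blade is drawn upright clear of the stand (tip above 0.12 m) (height (world z) of red_tip above 0.12 m and angle between red_handle's own z axis and vertical below 0.2 rad), for 0.1 s.
2. its tip is inside the gap at the pointer (within 12 mm along the gap), held by the handle (y of red_tip in the frame of station between -0.012 and 0.012 m and x of red_tip in the frame of station between -0.006 and 0.006 m and z of red_tip in the frame of station below -0.008 m and contact force between the fingers and red_blade above 2 N), for 0.1 s.
At the end, for the whole second after the job is handed in: Red blade upright (0.12 rad), 25-75 mm deep, within 12 mm of the pointer along the gap and 6 mm of its middle; each plate pushed back 0.3-4.5 mm; fingers grip it (over 2 N), at rest (under 10 mm/s). Other blades within 20 mm, mug and can within 30 mm of their starts (y of red_tip in the frame of station between -0.012 and 0.012 m and x of red_tip in the frame of station between -0.006 and 0.006 m and z of red_tip in the frame of station between -0.075 and -0.025 m and value of joint cheek_front between 0.0003 and 0.0045 m and value of joint cheek_back between 0.0003 and 0.0045 m and angle between red_handle's own z axis and vertical below 0.12 rad and contact force between the fingers and red_blade above 2 N and linear speed of red_blade below 0.01 m/s and distance of each of blue_handle, yellow_handle from where it was at the start of the episode below 0.02 m and distance of each of mug_centre, can_centre from where it was at the start of the episode below 0.03 m); the arm keeps its last pose, push and grip.
It fails at once if a plate is forced back more than 6 mm (value of joint any of cheek_front, cheek_back above 0.006 m).
It fails at once if a bystander is disturbed: another blade lifted or shifted over 20 mm, or mug or can over 30 mm (not (distance of blue_handle from where it was at the start of the episode below 0.02 m) or not (distance of yellow_handle from where it was at the start of the episode below 0.02 m) or not (distance of mug_centre from where it was at the start of the episode below 0.03 m) or not (distance of can_centre from where it was at the start of the episode below 0.03 m)).
It also fails if it takes over 48 s, if anything falls off the work surface, if the arm or the gripper's body presses on something with over 40 N, if the wrist force passes 120 N, or if a joint passes its speed limit or range.

## Working session

There is one attempt and no reset: what is moved stays moved. The work goes in short steps, each a Python script; the robot and the scene stay as the last script left them, time stands still between calls to the robot, and variables do not carry over. Pictures are saved under pics/ and viewed, at most 10 in all, crops included, and the job is handed in when it is done.

```bash
mkdir -p pics
cat > h.py <<'E'
import numpy as np, cv2
from rig import manip
def snap(n,f):
    c=manip.camera(n); cv2.imwrite(f'pics/{f}.png',c['image'][:,:,::-1]); np.savez(f'pics/{f}.npz',**c); return c
def load(f): return dict(np.load(f'pics/{f}.npz'))
def ray(c,u,v):
    K=np.array([[c['fx'],0,c['cx']],[0,c['fy'],c['cy']],[0,0,1.]])
    xd=np.array([(u-c['cx'])/c['fx'],(v-c['cy'])/c['fy']]); x=xd.copy()
    for _ in range(30): x=xd/(1+c['k1']*(x@x))
    T=c['cam_to_world']; return T[:3,3],T[:3,:3]@np.array([x[0],x[1],1])
def onz(c,u,v,z):
    o,d=ray(c,u,v); return o+d*(z-o[2])/d[2]
def proj(c,p):
    T=c['cam_to_world']; q=T[:3,:3].T@(np.asarray(p)-T[:3,3]); x=q[:2]/q[2]; x=x*(1+c['k1']*(x@x))
    return np.array([c['fx']*x[0]+c['cx'],c['fy']*x[1]+c['cy']])
E
python3 - <<'E'
from h import *
for n in('scene','top'):
    c=snap(n,n+'0'); print(n,c['fx'],c['k1'],c['cam_to_world'].round(3).tolist())
print(manip.get_ee_rot(),manip.get_time(),manip.get_contact_force())
E
```

```text
scene 448.3722099185143 -0.01630753823175952 [[0.871, -0.237, 0.431, 0.061], [-0.491, -0.4, 0.773, -0.388], [-0.011, -0.885, -0.465, 0.527], [0.0, 0.0, 0.0, 1.0]]
top 448.8746694193281 -0.10644700876213134 [[-0.017, -0.994, 0.104, 0.352], [-1.0, 0.015, -0.019, 0.32], [0.017, -0.104, -0.994, 1.061], [0.0, 0.0, 0.0, 1.0]]
[-4.06896848e-01 -3.11493813e+00  2.30004458e-03] 0.1 [0.23490242 0.29322697 0.58159844]
```

View pics/scene0.png

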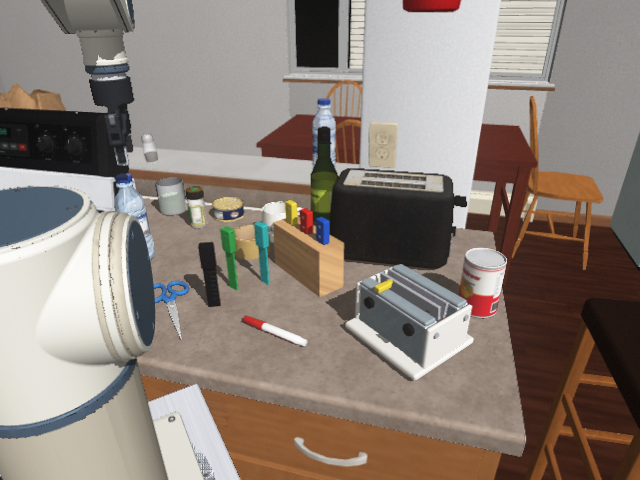

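View pics/top0.png

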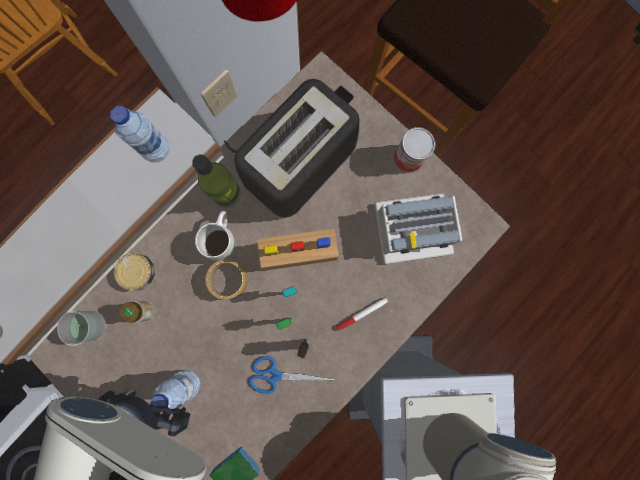

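Scene: a row of upright handles in the beech stand, yellow (292,210), red (307,219), blue (322,230). Top: yellow (271,250), red (297,246), blue (323,242). The throat is at top (418,228), with its yellow pointer at (413,240).

Candidates for the part: the red handle in the stand, the red-white pen at top (360,315), and the black, green and turquoise look-alikes at top (303,348), (284,323), (290,292). Only the red block in the stand fits the description. I'll confirm it in a crop.

Run:
```python
from h import *
t=cv2.imread('pics/top0.png'); 
a=cv2.resize(t[180:275,250:345],None,fx=4.2,fy=4.2,interpolation=cv2.INTER_CUBIC)
b=cv2.resize(t[180:275,370:465],None,fx=4.2,fy=4.2,interpolation=cv2.INTER_CUBIC)
cv2.imwrite('pics/crop1.png',np.hstack([a,b]))
s=cv2.imread('pics/scene0.png')
cv2.imwrite('pics/crop2.png',np.hstack([cv2.resize(s[185:285,265:365],None,fx=4,fy=4,interpolation=cv2.INTER_CUBIC),cv2.resize(s[255:355,345:445+0],None,fx=4,fy=4,interpolation=cv2.INTER_CUBIC)]))
def masks(img):
    H=cv2.cvtColor(img,cv2.COLOR_BGR2HSV); h,sa,v=cv2.split(H)
    st=(sa>170)&(v>60)
    return dict(red=st&((h<6)|(h>174)),yellow=st&(h>22)&(h<33)&(v>130),blue=st&(h>105)&(h<125))
for n,img,(x0,x1,y0,y1) in(('top',t,(250,465,200,270)),('scene',s,(265,460,190,320))):
    for k,m in masks(img).items():
        m=m.astype(np.uint8); r=np.zeros_like(m); r[y0:y1,x0:x1]=m[y0:y1,x0:x1]
        N,l,st,ce=cv2.connectedComponentsWithStats(r)
        for i in range(1,N):
            if st[i,4]>12:
                print(n,k,st[i],ce[i].round(1),cv2.minAreaRect(np.argwhere(l==i)[:,::-1].astype(np.float32)))
```

```text
top red [291 242  13   9  93] [297.  245.5] ((297.0, 246.0), (8.0, 12.0), 90.0)
top yellow [410 232   6  16  71] [412.5 239.6] ((412.5099792480469, 239.5699920654297), (15.414929389953613, 4.525484085083008), 81.8698959350586)
top yellow [264 245  15   9 101] [270.8 249. ] ((271.0, 249.0), (8.0, 14.0), 90.0)
top blue [318 238  12   8  68] [323.6 241.5] ((323.58001708984375, 241.5599822998047), (6.081118583679199, 10.889445304870605), 81.8698959350586)
scene red [300 208  13  26 249] [306.7 220.4] ((306.0, 220.5), (25.0, 12.0), 90.0)
scene yellow [286 201  11  24 125] [292.5 210. ] ((293.1727600097656, 211.6255340576172), (23.532644271850586, 9.496440887451172), 76.60750579833984)
scene yellow [375 280  17  13 115] [383.6 285.7] ((384.1000671386719, 285.70001220703125), (7.602630138397217, 17.441329956054688), 63.43495178222656)
scene blue [317 217  13  27 203] [324.6 228.8] ((325.2059020996094, 229.3235321044922), (26.92145538330078, 11.399174690246582), 75.96376037597656)
```

View pics/crop1.png

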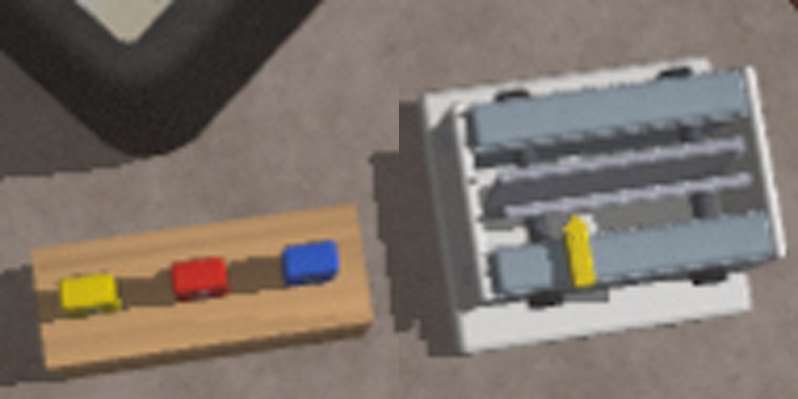

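View pics/crop2.png

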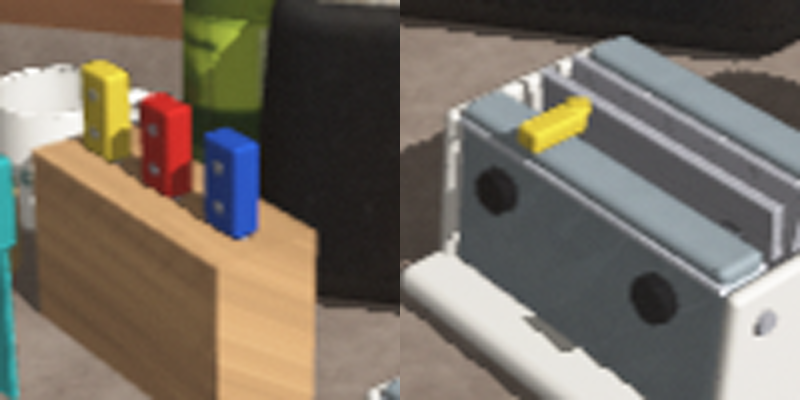

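The crops confirm it: the red handle is the middle one in the stand at top (297,246). The two plate edges are light lines on either side of the gap, and the yellow pointer lies on the front housing at (412.5,240). Next I'll measure these in metres.

Run:
```python
from h import *
t=load('top0');s=load('scene0')
def tri(pt,ps):
    o1,d1=ray(t,*pt);o2,d2=ray(s,*ps);A=np.stack([d1,-d2],1);k=np.linalg.lstsq(A,o2-o1,rcond=None)[0]
    a=o1+k[0]*d1;b=o2+k[1]*d2;return (a+b)/2,np.linalg.norm(a-b)
P={}
for k,a,b in(('red',(297,245.5),(306.7,220.4)),('yellow',(270.8,249),(292.5,210)),('blue',(323.6,241.5),(324.6,228.8))):
    p,g=tri(a,b);P[k]=onz(t,*a,.13);print(k,p.round(4),g.round(4),'onz',P[k].round(4), 'scene onz',onz(s,*b,.13).round(4))
print('spacing',np.linalg.norm(P['red']-P['yellow']),np.linalg.norm(P['red']-P['blue']))
d=P['yellow']-P['blue'];print('stand y yaw',np.degrees(np.arctan2(d[1],d[0])))
print('toaster corner',onz(t,287,214,.02),onz(t,285,205,.19))
# pointer
print('marker',onz(t,412.5,239.6,.114).round(4),tri((412.5,239.6),(383.6,285.7)))
m=t['image'].astype(int)
print('minAreaRect check')
g=m.mean(2)
print('   ',list(range(208,236)))
for u in range(396,452,6): print(u,g[206:236,u].astype(int).tolist())
```

```text
red [0.453  0.3505 0.1306] 0.0011 onz [0.4525 0.3507 0.13  ] scene onz [0.4541 0.3513 0.13  ]
yellow [0.4468 0.4044 0.1346] 0.0028 onz [0.446  0.4054 0.13  ] scene onz [0.4527 0.4134 0.13  ]
blue [0.4614 0.2944 0.1329] 0.0035 onz [0.4601 0.2951 0.13  ] scene onz [0.4661 0.299  0.13  ]
spacing 0.05505781816787183 0.05613396951442945
stand y yaw 97.29085552100564
toaster corner [0.53922458 0.37702161 0.02      ] [0.52669976 0.37156714 0.19      ]
marker [0.4634 0.1041 0.114 ] (array([0.4642704 , 0.10261989, 0.10845869]), np.float64(0.0005982336213576538))
minAreaRect check
    [208, 209, 210, 211, 212, 213, 214, 215, 216, 217, 218, 219, 220, 221, 222, 223, 224, 225, 226, 227, 228, 229, 230, 231, 232, 233, 234, 235]
396 [142, 143, 144, 145, 145, 145, 147, 130, 137, 98, 65, 71, 70, 136, 162, 155, 150, 105, 86, 86, 85, 83, 87, 154, 156, 134, 117, 115, 113, 189]
402 [143, 143, 145, 145, 145, 145, 136, 130, 94, 74, 81, 86, 93, 133, 153, 164, 119, 86, 84, 85, 86, 87, 155, 164, 168, 101, 72, 73, 70, 59]
408 [141, 145, 145, 143, 145, 136, 114, 98, 75, 70, 73, 108, 154, 158, 164, 118, 87, 87, 8
[... 361 characters left out ...]
39, 127, 136, 114, 71, 69, 70, 81, 134, 155, 123, 91, 82, 85, 85, 83, 84, 149, 166, 132, 114, 117, 114, 115, 114, 112, 124, 134]
432 [150, 147, 133, 135, 114, 71, 71, 68, 88, 140, 159, 137, 100, 85, 88, 84, 81, 81, 149, 163, 138, 119, 113, 116, 114, 116, 112, 113, 122, 140]
438 [148, 138, 138, 113, 60, 60, 60, 61, 142, 168, 144, 109, 84, 86, 87, 84, 76, 156, 170, 143, 117, 109, 107, 110, 112, 114, 112, 122, 138, 143]
444 [140, 130, 106, 70, 72, 76, 83, 127, 155, 159, 129, 85, 84, 84, 79, 77, 135, 159, 166, 131, 97, 96, 95, 96, 97, 97, 120, 139, 144, 144]
450 [115, 90, 92, 89, 86, 85, 119, 149, 158, 129, 99, 100, 88, 88, 88, 119, 150, 162, 121, 89, 88, 87, 88, 90, 90, 118, 136, 143, 140, 143]
```

Run:
```python
from h import *
t=load('top0'); g=t['image'].astype(float).mean(2); F=[];B=[]
for u in range(405,450):
    r0=int(round(223-(u-414)*.13)); c=g[:,u]
    i=r0
    while c[i]<122:i+=1
    F.append((u,i-1+(122-c[i-1])/(c[i]-c[i-1])))
    i=r0
    while c[i]<122:i-=1
    B.append((u,i+1-(122-c[i+1])/(c[i]-c[i+1])))
def line(E):
    W=np.array([onz(t,*e,.11)[:2] for e in E]); 
    p=cv2.fitLine(W.astype(np.float32),cv2.DIST_HUBER,0,.001,.001).ravel(); d=p[:2]*np.sign(p[1]); r=(W-p[2:])@[-d[1],d[0]]
    return p[2:],d,r.std()
lf,lb=line(F),line(B);print(lf,lb)
d=lf[1]+lb[1];d/=np.linalg.norm(d);n=np.array([d[1],-d[0]])
print('yaw y',np.degrees(np.arctan2(d[1],d[0])),[np.degrees(np.arctan2(*l[1][::-1])) for l in(lf,lb)])
a,b=lf[0]@n,lb[0]@n;mid=(a+b)/2;print('gap',b-a)
m=onz(t,412.5,239.6,.112)[:2];S=n*mid+d*(m@d);print('station',S,'pointer x rel',m@n-mid)
np.savez('st.npz',S=S,d=d,n=n)
# IK candidates
from scipy.spatial.transform import Rotation as R
def rot(n,s): y=s*np.array([*n,0]);z=np.array([0,0,-1.]);return R.from_matrix(np.stack([np.cross(y,z),y,z],1)).as_rotvec()
ns=np.radians(97.3-90)
for s in(1,-1):
    for nm,p,nn in(('red',[.4528,.3507,.134],[np.cos(ns),np.sin(ns)]),('st',[*S,.18],n)):
        q=manip.solve_ik(p,rot(nn,s));print(s,nm,None if q is None else np.round(q,2))
```

```text
(array([0.49569583, 0.07677127], dtype=float32), array([-0.12312567,  0.9923911 ], dtype=float32), np.float64(0.00042716088293940014)) (array([0.5117884, 0.0581074], dtype=float32), array([-0.12493608,  0.9921648 ], dtype=float32), np.float64(0.0003854755920505671))
yaw y 97.124794 [np.float32(97.072525), np.float32(97.17706)]
gap 0.013653398
station [0.49867487 0.10797891] pointer x rel -0.035351646557095606
1 red [ 0.64  0.51  1.82 -0.    0.81  0.51]
1 st [ 0.19  0.36  1.94 -0.    0.84  0.07]
-1 red None
-1 st None
```

All of it checks out: the handle spacing is 55 mm, the gap 13.7 mm, and the pointer sits at −35 mm. Now the grasp.

```bash
cat >> h.py <<'E'
from scipy.spatial.transform import Rotation as R
def rot(n,s=1):
    y=s*np.array([*n,0]);z=np.array([0,0,-1.]);return R.from_matrix(np.stack([np.cross(y,z),y,z],1)).as_rotvec()
def stat(): print('t',round(manip.get_time(),2),'p',manip.get_position().round(4) if hasattr(manip.get_position(),'round') else manip.get_position(),'F',np.round(manip.get_contact_force(),2),'w',round(manip.get_width(),4),'g',round(manip.get_grip_force(),1))
E
python3 - <<'E'
from h import *
ns=np.radians(97.25-90);o=rot([np.cos(ns),np.sin(ns)])
x,y=.4528,.3507
manip.move_to([x,y,.27],o); manip.command_gripper(.05); stat()
manip.servo_line([x,y,.136],rate=.12); stat()
manip.command_gripper(0.0,45); stat()
manip.servo_line([x,y,.29],rate=.08); stat()
snap('scene','scene1');snap('top','top1')
s=cv2.imread('pics/scene1.png'); cv2.imwrite('pics/crop3.png',cv2.resize(s[80:320,230:430],None,fx=2.5,fy=2.5,interpolation=cv2.INTER_CUBIC))
E
```

```text
t 1.98 p [0.4526 0.3509 0.27  ] F [-0.63  0.17 -0.22] w 0.05 g 0.0
t 3.25 p [0.4533 0.351  0.1367] F [ 0.51 -0.42  0.33] w 0.0504 g 0.0
t 3.65 p [0.4531 0.3509 0.1366] F [-0.48 -0.02  5.5 ] w 0.0152 g 44.5
t 5.72 p [0.4526 0.3506 0.2895] F [-0.23  0.43 -0.77] w 0.0158 g 44.0
```

View pics/crop3.png

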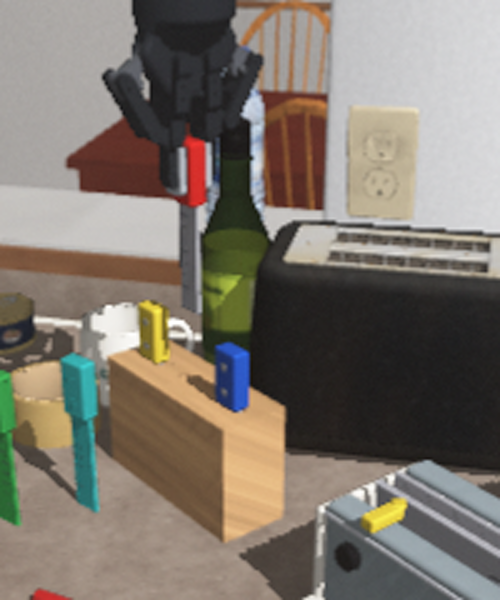

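The crop shows the red blade hanging upright and clear of the stand, with the blue and yellow blades undisturbed. Next I'll carry it to just above the gap and check the alignment.

Run:
```python
from h import *
z=np.load('st.npz');S=z['S'];n=z['n'];o=rot(n)
p=manip.get_position()
manip.servo_line([p[0],p[1],.315],rate=.12)
manip.servo_line([*S,.315],o,rate=.15)
manip.servo_line([*S,.247],rate=.1); manip.hold(.5); stat()
snap('scene','scene2');snap('top','top2')
s=cv2.imread('pics/scene2.png');t=cv2.imread('pics/top2.png')
cv2.imwrite('pics/crop4.png',np.hstack([cv2.resize(s[190:340,345:475],None,fx=3,fy=3,interpolation=cv2.INTER_CUBIC),cv2.resize(t[175:275,370:470],(400,450),interpolation=cv2.INTER_CUBIC)]))
print(proj(load('scene2'),[*S,.1254]),proj(load('scene2'),[*S,.11]))
```

```text
t 9.32 p [0.4987 0.108  0.2471] F [ 1.02  0.7  -0.43] w 0.016 g 44.0
[398.44793003 270.10425159] [397.76177457 277.78420207]
```

View pics/crop4.png

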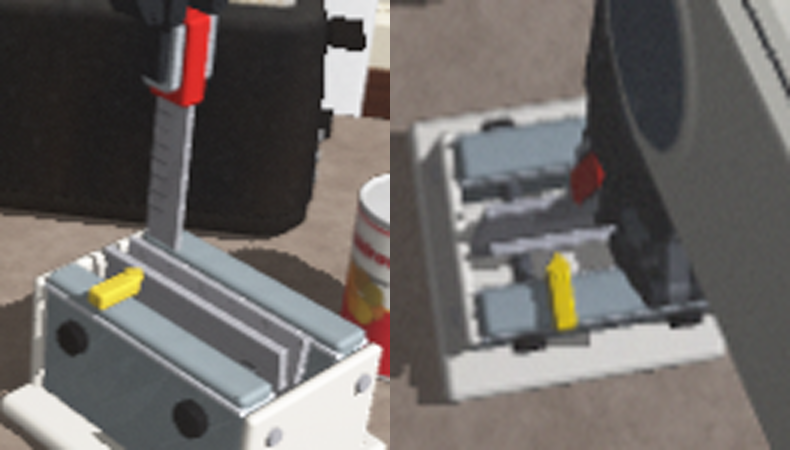

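The blade hangs over the gap at the pointer. Its tip is at scene (400,270.5) against a predicted (398,270), which is 2–3 mm, within calibration. Next I'll lower it and feel the forces.

```bash
cat >> h.py <<'E'
def force(k=15):
    f=[]
    for _ in range(k): manip.hold(.02); f.append(manip.get_contact_force())
    return np.mean(f,0)
E
python3 - <<'E'
from h import *
z=np.load('st.npz');S=z['S'];n=z['n'];d=z['d'];o=rot(n)
f0=force();np.save('f0.npy',f0)
manip.servo_line([*S,.1216+.11-.028],o,rate=.04)
for D in range(28,45,3):
    manip.servo_line([*S,.1216+.11-D/1000],o,rate=.02)
    f=force()-f0;print(D,'across',round(f[:2]@n,2),'along',round(f[:2]@d,2),'up',round(f[2],2),manip.get_position().round(4))
    if f[2]>2.5 or abs(f[:2]@n)>4: break
stat()
E
```

```text
28 across -0.09 along 0.07 up 0.23 [0.4987 0.108  0.2036]
31 across 0.01 along -0.18 up 0.13 [0.4987 0.108  0.2006]
34 across 0.06 along 0.0 up 0.09 [0.4987 0.108  0.1976]
37 across 0.8 along -0.34 up -0.34 [0.4987 0.108  0.1946]
40 across 1.25 along -0.1 up -0.72 [0.4987 0.108  0.1916]
43 across 1.79 along -0.06 up -0.57 [0.4987 0.108  0.1886]
t 14.15 p [0.4987 0.108  0.1886] F [ 1.46 -0.02 -1.16] w 0.0155 g 43.9
```

Only the front plate is pushing back, starting about 35 mm down, so the blade sits roughly 0.7 mm too far forward. I'll shift it back and continue.

Run:
```python
from h import *
z=np.load('st.npz');S=z['S'];n=z['n'];d=z['d'];o=rot(n);f0=np.load('f0.npy')
S=S+.0008*n
for D in (43,45,47,49,51):
    manip.servo_line([*S,.1216+.11-D/1000],o,rate=.02)
    f=force()-f0;a=f[:2]@n;print(D,'across',round(a,2),'along',round(f[:2]@d,2),'up',round(f[2],2),manip.get_position().round(4))
    if D>=47 and abs(a)>.5: S=S+n*np.clip(a/4,-.4,.4)*1e-3   # 2 plates x 2 N/mm
    if f[2]>6: break
np.savez('st2.npz',S=S);stat()
```

```text
43 across 1.06 along 0.14 up 0.01 [0.4993 0.1081 0.1886]
45 across 0.8 along -0.12 up -0.74 [0.4994 0.108  0.1865]
47 across 0.93 along -0.08 up -0.79 [0.4994 0.1081 0.1845]
49 across 0.34 along 0.04 up -0.06 [0.4996 0.1081 0.1825]
51 across -0.0 along -0.01 up 0.43 [0.4996 0.1081 0.1805]
t 16.65 p [0.4996 0.1081 0.1805] F [ 0.38  0.32 -0.51] w 0.0157 g 44.0
```

The cross force is now balanced, but the vertical reading is small. A small side-to-side test will show whether both plates bear: 4 N/mm if both touch, 2 N/mm if only one does.

Run:
```python
from h import *
z=np.load('st.npz');n=z['n'];d=z['d'];o=rot(n);f0=np.load('f0.npy');S=np.load('st2.npz')['S']
for D,x in((51,.6),(51,-.6),(51,0),(53,0),(54,0)):
    manip.servo_line([*(S+n*x/1000),.1216+.11-D/1000],o,rate=.02)
    f=force(25)-f0;p=manip.get_position();print(D,x,'across',round(f[:2]@n,2),'up',round(f[2],2),'pos n',round((p[:2]-S)@n*1000,2),'z',p[2].round(4))
stat();snap('scene','scene3')
s=cv2.imread('pics/scene3.png');cv2.imwrite('pics/crop5.png',cv2.resize(s[200:350,340:475],None,fx=4,fy=4,interpolation=cv2.INTER_CUBIC))
```

```text
51 0.6 across -1.22 up 0.46 pos n 0.46 z 0.1805
51 -0.6 across 0.62 up -1.79 pos n -0.43 z 0.1807
51 0 across 0.03 up -0.71 pos n -0.04 z 0.1806
53 0 across -0.39 up 1.63 pos n 0.05 z 0.1786
54 0 across -0.38 up 3.26 pos n 0.05 z 0.1776
t 19.98 p [0.4998 0.1081 0.1776] F [ 0.35 -0.8   2.63] w 0.0153 g 44.6
```

View pics/crop5.png

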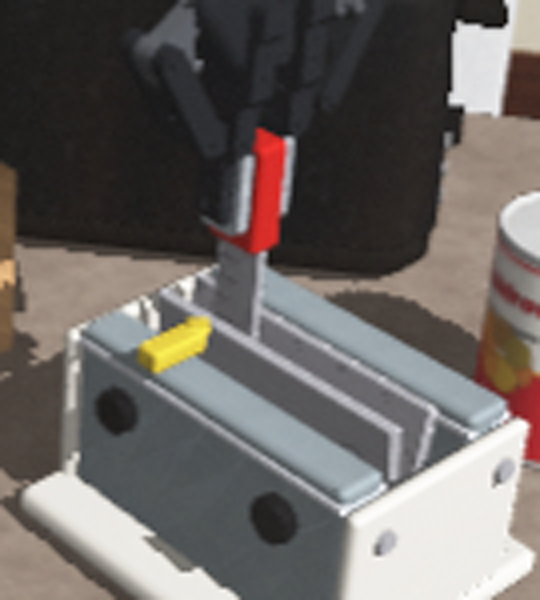

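Both plates bear, and the drag is growing gradually (1.6 N, then 3.3 N). The picture shows the blade upright in the gap opposite the pointer. I'll go 2 mm deeper, then hold.

Run:
```python
from h import *
z=np.load('st.npz');n=z['n'];d=z['d'];o=rot(n);f0=np.load('f0.npy');S=np.load('st2.npz')['S']-.0001*n
for D in(55,56):
    manip.servo_line([*S,.1216+.11-D/1000],o,rate=.015)
    f=force(25)-f0;print(D,'across',round(f[:2]@n,2),'up',round(f[2],2))
for x in(.5,-.5,0):
    manip.servo_line([*(S+n*x/1000),.1216+.11-.056],o,rate=.01)
    f=force(25)-f0;print(x,'across',round(f[:2]@n,2),'up',round(f[2],2),round((manip.get_position()[:2]-S)@n*1000,2))
manip.hold(.5);stat()
```

```text
55 across -0.01 up 3.07
56 across 0.14 up 3.33
0.5 across -0.71 up 4.07 0.4
-0.5 across 0.78 up 1.8 -0.39
0 across 0.38 up 2.59 -0.05
t 23.87 p [0.4996 0.1081 0.1756] F [-0.32 -0.35  2.58] w 0.0154 g 44.4
```

```bash
python3 -c "
from rig import manip
print(manip.sign_off())"
```

```text
the job is handed in; nothing more can be done
None
```

The red blade is upright and still gripped, about 56 mm down in the gap at the pointer, with roughly 3 N of drag and both plates bearing about equally; the job was handed in at about 24 s, and no verdict was returned.

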